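# Press three plaster ornaments home on a picture frame

## Robot

A 7-joint arm with a two-finger parallel gripper is mounted at the origin on the work surface. World frame = base frame: x ahead of the robot, y to its left, z up, the work surface at z = 0. Lengths are in m, angles in rad, forces in N, time in s.
With the tool pointing down it reaches from about 0.425 to 0.925 m from the base axis. Payload 6.8 kg.
Tool frame: the origin (TCP) lies at the very end of the fingers, on their centre line; the grasp point (between the pads) lies 19 mm behind it; z points along the fingers, y is the line along which they close (so a half turn about z gives the same grasp; the last joint's range is limited). The gripper opens to 85 mm and grips with 20 to 120 N. Pads are 22 mm wide; open, the fingers measure 114 mm over their backs; the gripper's body (76 mm by 85 mm) begins 54 mm behind the grasp point. The pads swing forward as they close: fully open they stand 13 mm farther back than shut.
Start: joints at [-1.361, 0.477, 0.022, 1.555, -0.011, 1.109, -0.083], TCP at [0.211, 0.641, 0.231] pointing down, gripper open.
Joint ranges: [-2.96, 2.96], [-0.34, 2.1], [-1.41, 1.46], [0.24, 2.44], [-1.37, 4.51], [0.17, 1.92], [-2.96, 2.96]. Speed limits (rad/s): [2.39, 2.39, 3.14, 3.14, 3.14, 3.14, 3.14].

## Interface

Orientations are given as a rotation vector (axis times angle).
In Python, from bench import r gives the robot as it stands. The module is installed in compiled form; this text tells all that it offers.
- The arm moves only by the tool servo_tool, never from a script. Its argument "commands" is a list of rows, each a list of 7 numbers: the turn, a rotation vector about the world's x, y, z in degrees, then the shift along the world's x, y, z in mm, then the closure, from 0 (fully open) to 1 (shut). A call has 1 to 5 rows; each row is the pose to reach, as a shift and turn from the pose commanded when the call began; what a row does not reach only later rows make up. A row lasts 1/12 s, in which the tool goes at most 41.7 mm and 7.16 degrees, less where a joint would pass 70% of its speed; a pose out of reach is approached as far as the arm can. A call with a gripper value outside its range is refused whole. The fingers move at their own pace and stop on an object; "force" is the grip in N (left out, the last holds). Time passes only in rows, so rows that repeat a pose let the fingers close. It gives the time, the measured TCP pose, the force, the opening and the grip force at its end, in the units of the state.
- r.get_obs(): the state, without advancing time (a new reading comes with each control period).
- r.grab_frame(name): name is "scene" or "top"; returns (picture, depth): 384x512x3 uint8, blue, green, red; 384x512 float32, m along the optical axis (not along the pixel's ray), 0 where there is no reading.
- r.camera_info(name): a dict with "vertical_fov" (degrees; the focal length in pixels is half the picture's height over the tangent of half this angle, whatever the lens; pixels are square), "cx", "cy" (the principal point, pixels), "cam_to_world" (4x4, takes a point from camera to world coordinates). Camera axes: x right, y up, looking along -z (the intrinsics and any distortion apply to the point x, -y, -z); pixel columns grow to the right and rows downward; lengths in m; the calibration is good to about 2 mm. A picture is of the moment at which its call begins. camera_info takes no time and is no camera call.
- r.hand_in(): hands the job in; it is judged then, once.
The state is a dict: "clock": time; "joints": joint angles; "qvel": joint speeds; "tau": joint torques, N m; "tcp_pos": TCP position; "orientation": TCP orientation; "contact_force": force on the tool from outside, world axes, zero at the start; "moment": the same for the moment, N m; "grip_width": finger opening in m; "gripper_force": force on a finger pad.
Only numpy, scipy, OpenCV 4.12 (cv2) and the standard library are available. Lean on these libraries where they do the work, as an engineer would, in place of code of your own. Each camera call takes 0.05 s, during which the arm holds its last target. There are 200 camera calls.

## Task

The glue is on: with the fingertips, press three plaster ornaments lightly down on their pins until each sits fully home on its felt pad on the gilded frame, in this order: first the shell, then the leaf, then the round rosette. Do not touch the plain oval ornament, do not pull any ornament up, and leave everything else on the bench where it stands. Press gently, the plaster cracks under a hard push (20 N), and finish with the hand clear.

Things in the scene. Friction and masses are not known exactly. Their poses are not given: they have to be found in the camera images.
- frame: small gilded picture frame lying face up, fixed; outer 330 x 410 mm, moulding 92 mm wide, flat face 30 mm above the bench, rims to 34 mm, opening 146 x 226 mm. Origin on the bench at its centre, x along its 330 mm side, y along its 410 mm side. An ornament stands near the middle of each side, about 119 mm (x) or 159 mm (y) from the centre; which is where changes
- shell_top (a point): top centre of the scallop-shell ornament: a fan of seven ribs spreading from a small square hinge, about 70 x 78 mm; bare plaster like the others, 18 mm thick. It stands on a guide pin over a felt pad; this point (its highest part, where to press) is 64 to 66 mm above the bench at the start and 56 mm when home
- shell (a joint): how far the shell has been pushed down on its pin, m: starts at 0 to 0.002, home on its felt pad at 0.010. It starts to move at about 2.5 N and takes about 5 N at 0.010. It stays where it is left, but pushed further into the soft felt (7 N at 0.018, the hard stop) it comes back to about 0.011 when let go. Negative = pulled up
- shell_seat: fixed pin seat that carries the shell (the shell counts as part of it); origin on the frame's flat face, 30 mm above the bench, right under shell_top; z up, x is the ornament's own x axis (from hinge to fan)
- leaf_top (a point): top centre of the lobed leaf ornament, long and narrow, about 95 x 48 mm, with a raised midrib and a short stem; bare plaster like the others, 18 mm thick. It stands on a guide pin over a felt pad; this point (its highest part, where to press) is 64 to 66 mm above the bench at the start and 56 mm when home
- leaf (a joint): how far the leaf has been pushed down on its pin, m: starts at 0 to 0.002, home on its felt pad at 0.010. It starts to move at about 2.5 N and takes about 5 N at 0.010. It stays where it is left, but pushed further into the soft felt (7 N at 0.018, the hard stop) it comes back to about 0.011 when let go. Negative = pulled up
- leaf_seat: fixed pin seat that carries the leaf (the leaf counts as part of it); origin on the frame's flat face, 30 mm above the bench, right under leaf_top; z up, x is the ornament's own x axis (from stem to tip)
- rosette_top (a point): top centre of the round flower ornament (rosette), 66 mm across: eight petals round a raised flat centre of 26 mm; bare plaster like the others, 18 mm thick. It stands on a guide pin over a felt pad; this point (its highest part, where to press) is 64 to 66 mm above the bench at the start and 56 mm when home
- rosette (a joint): how far the rosette has been pushed down on its pin, m: starts at 0 to 0.002, home on its felt pad at 0.010. It starts to move at about 2.5 N and takes about 5 N at 0.010. It stays where it is left, but pushed further into the soft felt (7 N at 0.018, the hard stop) it comes back to about 0.011 when let go. Negative = pulled up
- rosette_seat: fixed pin seat that carries the rosette (the rosette counts as part of it); origin on the frame's flat face, 30 mm above the bench, right under rosette_top; z up, x is the ornament's own x axis (any petal)
- oval_top (a point): top centre of the plain smooth oval ornament, 72 x 44 mm, no pattern; NOT to be touched; bare plaster like the others, 18 mm thick. It stands on a guide pin over a felt pad; this point (its highest part, where to press) is 64 to 66 mm above the bench at the start and 56 mm when home
- oval (a joint): how far the oval has been pushed down on its pin, m: starts at 0 to 0.002, home on its felt pad at 0.010. It starts to move at about 2.5 N and takes about 5 N at 0.010. It stays where it is left, but pushed further into the soft felt (7 N at 0.018, the hard stop) it comes back to about 0.011 when let go. Negative = pulled up
- oval_seat: fixed pin seat that carries the oval (the oval counts as part of it); origin on the frame's flat face, 30 mm above the bench, right under oval_top; z up, x is the ornament's own x axis (along its length)
- jar: bystander: glass jar with steel cap, 52 mm across, 62 mm high, standing on the bench in the frame's opening; origin at its underside
- weight: bystander: dark steel knobbed weight, 36 mm across, 40 mm high, standing on the bench in the frame's opening; origin at its underside
- spool: bystander: wooden spool, 34 mm across, 30 mm high, standing on a corner of the frame (its top 60 mm above the bench); origin at its underside
- can: bystander: metal can, 84 mm across, 110 mm high, left of the frame; origin at its underside
- cup: bystander: white cup, 76 mm across, 85 mm high, left of the frame; origin at its underside
- mallet: bystander: wooden hammer lying right of the frame, under 50 mm high; origin at its underside or axis
- offcut: bystander: gilded block 140 x 50 x 30 mm lying on the right, nearer the robot; origin at its underside

How it is judged:
By the outcome, as a careful person would: the job done as asked, in the order asked, and still so for the second after the job is handed in, with the robot touching nothing.
It also fails if it takes over 51 s, if anything falls off the work surface, if the arm or the gripper's body presses on something with over 40 N, if the wrist force passes 120 N, or if a joint passes its speed limit or range.

## Working session

There is one attempt and no reset: what is moved stays moved. The work goes in short steps, Python scripts to look and compute and a tool call to move; the robot and the scene stay as the last step left them, time stands still between calls to the robot, and variables do not carry over. Pictures are saved under pics/ and viewed, at most 10 in all, crops included, and the job is handed in when it is done.

Besides the shell and the picture viewer there is one more tool, called after "Emit:" as name(argument=value, ...), one argument or row to a line, values as JSON. servo_tool: Moves the arm, as the interface text tells. Its arguments: {"type":"object","properties":{"commands":{"type":"array"},"force":{"type":"number"}},"required":["commands"]}

```bash
mkdir -p pics
cat > h.py <<'E'
from bench import r
import numpy as np, cv2
def cam(n):
    c=r.camera_info(n); f=192/np.tan(np.radians(c["vertical_fov"])/2); return c,f
def world(n,d,u,v):
    c,f=cam(n); z=d
    return (np.array(c["cam_to_world"])@np.array([(u-c["cx"])/f*z,-(v-c["cy"])/f*z,-z,1]))[:3]
E
python3 - <<'E'
from h import *
for n in("scene","top"):
    p,d=r.grab_frame(n); cv2.imwrite(f"pics/{n}0.png",p); np.save(f"{n}0.npy",d); print(r.camera_info(n))
a=cv2.imread("pics/scene0.png");b=cv2.imread("pics/top0.png")
cv2.imwrite("pics/s1.png",cv2.resize(a,(800,600)));cv2.imwrite("pics/t1.png",cv2.resize(b,(800,600)))
print(r.get_obs())
E
```

```text
{'vertical_fov': 46.161092601801464, 'cx': 259.6928349287356, 'cy': 183.05215835782025, 'cam_to_world': array([[ 0.76463729, -0.41084761,  0.49652196,  1.11257583],
       [ 0.64445822,  0.48966933, -0.58727979, -0.74244693],
       [-0.00184908,  0.76904369,  0.63919355,  0.89457388],
       [ 0.        ,  0.        ,  0.        ,  1.        ]])}
{'vertical_fov': 51.59738137381545, 'cx': 254.92425135157245, 'cy': 182.89792997075102, 'cam_to_world': array([[ 0.02912727,  0.99712146, -0.07000289,  0.40043046],
       [-0.99953467,  0.02841997, -0.01107898,  0.00653508],
       [-0.00905761,  0.07029301,  0.99748526,  1.17000024],
       [ 0.        ,  0.        ,  0.        ,  1.        ]])}
{'clock': 0.1, 'joints': array([-1.36110583,  0.47773802,  0.02236262,  1.55632727, -0.01150676,
        1.10929932, -0.08312075]), 'qvel': array([ 0.00048431, -0.00288803, -0.00018758, -0.00230796,  0.00047705,
       -0.00102389,  0.0004339 ]), 'tau': array([ 3.82765284e-03, -5.97757101e+01,  1.61367293e+00, -2.81956530e+01,
        1.28193595e-02,  4.97792324e-03, -3.26423492e-05]), 'tcp_pos': array([0.21077247, 0.64069906, 0.23042021]), 'orientation': array([-4.97097175e-01, -3.10187456e+00,  2.57243884e-03]), 'contact_force': array([-0.06160306,  1.11166019,  0.43719688]), 'moment': array([-0.0005983 , -0.07343137, -0.05522284]), 'gripper_force': 0.0, 'grip_width': 0.08552457127752705}
```

View pics/s1.png

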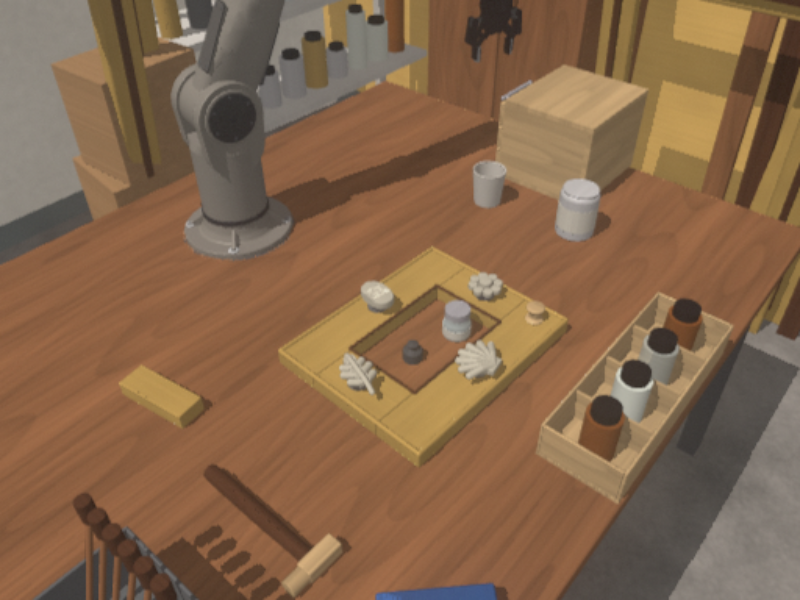

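View pics/t1.png

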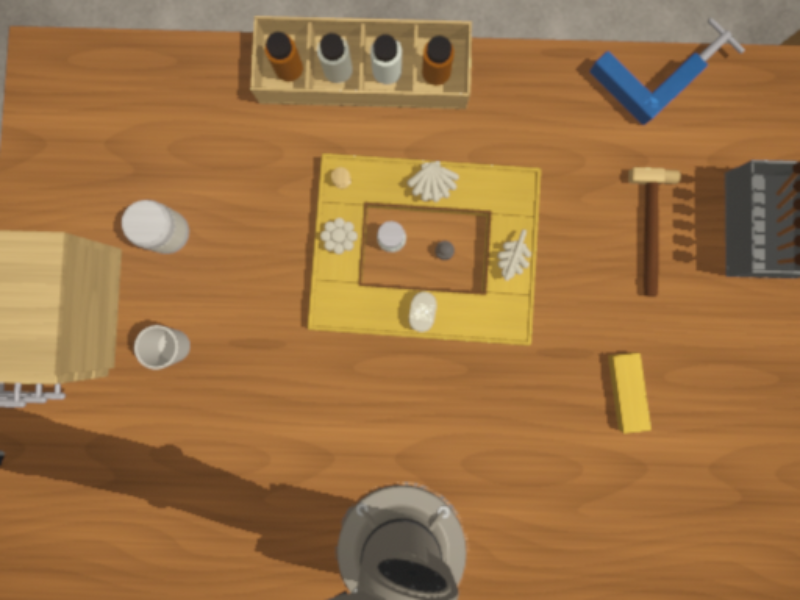

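The scene view shows the shell (478,360), leaf (358,372), rosette (486,286) and oval (377,295). In the top view they are at (432,182), (514,255), (338,236) and (423,311). I'll enlarge both views to read the pixels more closely.

Run:
```python
from h import *
b=cv2.imread("pics/top0.png")[95:225,192:352];a=cv2.imread("pics/scene0.png")[155:295,175:370]
cv2.imwrite("pics/t2.png",cv2.resize(b,None,fx=5,fy=5,interpolation=cv2.INTER_CUBIC));cv2.imwrite("pics/s2.png",cv2.resize(a,None,fx=4,fy=4,interpolation=cv2.INTER_CUBIC))
```

```text
(no output)
```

View pics/t2.png

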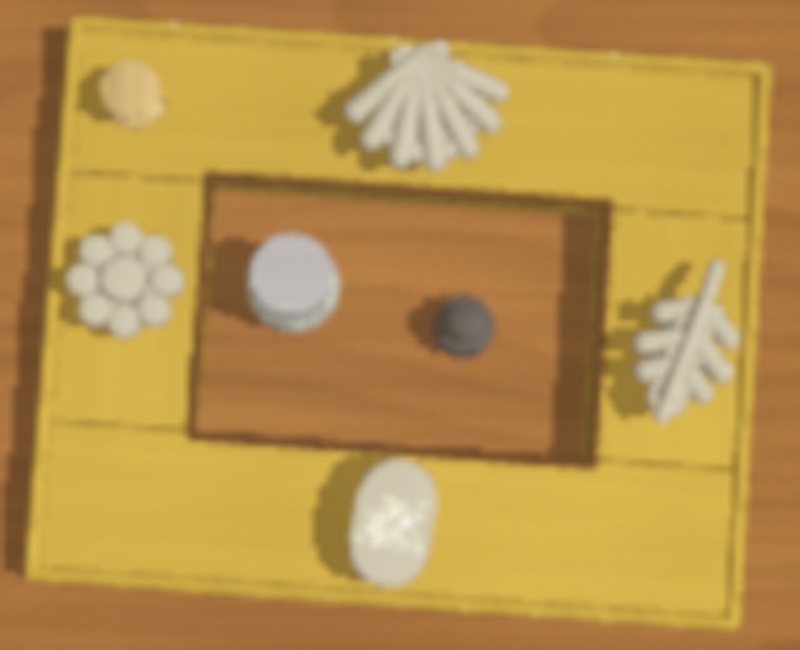

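View pics/s2.png

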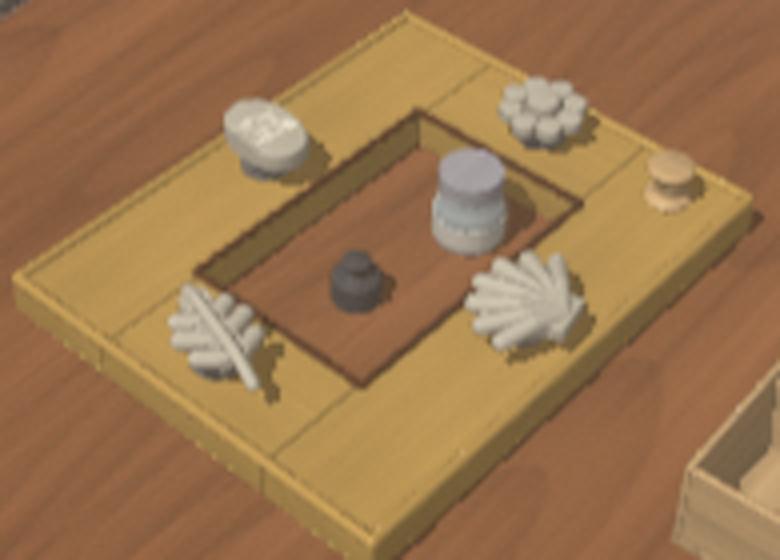

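The enlarged top crop shows the shell centre at (427,105), the leaf midrib middle at (687,342), the rosette centre at (125,281) and the oval at (394,523). In the enlarged scene crop the rosette is at (544,101), the leaf at (222,337) and the shell at (527,300).

Run:
```python
from h import *
D={n:np.load(n+"0.npy") for n in("top","scene")}
P={'shell':((427,105),(527,300)),'leaf':((687,342),(222,337)),'ros':((125,281),(544,101)),'oval':((394,523),(266,131)),'jar':((292,265),(471,170)),'spool':((131,93),(670,165)),'f1':((72,18),(752,198)),'f2':((770,65),(375,540)),'f3':((740,628),(15,280)),'f4':((28,577),(408,13))}
for k,(t,s) in P.items():
    t=(192+(t[0]+.5)/5-.5,95+(t[1]+.5)/5-.5); s=(175+(s[0]+.5)/4-.5,155+(s[1]+.5)/4-.5)
    O=[];V=[];W=[]
    for n,(u,v) in(("top",t),("scene",s)):
        W.append(world(n,np.median(D[n][int(round(v))-1:int(round(v))+2,int(round(u))-1:int(round(u))+2]),u,v))
        o=world(n,0,u,v);q=world(n,1,u,v)-o;O.append(o);V.append(q/np.linalg.norm(q))
    A=sum(np.eye(3)-np.outer(q,q) for q in V);b=sum((np.eye(3)-np.outer(q,q))@o for o,q in zip(O,V))
    x=np.linalg.solve(A,b); e=np.linalg.norm(np.cross(x-O[0],V[0]))
    zz=.031 if k[0]=='f' else .065
    at=O[0]+V[0]*(zz-O[0][2])/V[0][2]; as_=O[1]+V[1]*(zz-O[1][2])/V[1][2]
    print(k,"tri",(x*1e3).round(1),round(e*2e3,1),"depth",*[(w*1e3).round(1) for w in W],"atz",(at*1e3).round(1),(as_*1e3).round(1))
```

```text
shell tri [673.6 -37.7  54. ] 2.2 depth [669.7 -37.9  66.1] [678.6 -43.8  62.3] atz [670.  -37.9  65. ] [680.  -46.1  65. ]
leaf tri [ 542.4 -187.7   51.8] 3.2 depth [ 539.4 -186.2   66.6] [ 550.5 -193.4   62.1] atz [ 539.6 -186.5   65. ] [ 552.5 -195.3   65. ]
ros tri [567.3 130.7  59.1] 3.2 depth [565.  128.9  66.1] [570.7 128.3  62.7] atz [565.2 129.   65. ] [572.2 125.9  65. ]
oval tri [434.8 -24.9  59.4] 2.2 depth [433.8 -25.5  66.2] [437.6 -26.3  61.9] atz [433.8 -25.5  65. ] [440.1 -29.   65. ]
jar tri [576.3  34.7  62.5] 2.6 depth [577.3  35.6  62.5] [574.2  35.4  60.7] atz [576.9  35.5  65. ] [577.   31.3  65. ]
spool tri [675.3 131.1  57.6] 2.6 depth [673.4 129.9  61. ] [676.1 132.2  57.7] atz [672.4 129.4  65. ] [679.9 124.5  65. ]
f1 tri [724.8 169.6  28.8] 0.2 depth [724.6 169.5  30. ] [710.4 203.4  -3.4] atz [724.3 169.3  31. ] [725.7 167.2  31. ]
f2 tri [ 708.  -236.3   33.4] 3.6 depth [ 715.6 -244.6    0. ] [ 707.7 -233.    30.1] atz [ 707.3 -238.    31. ] [ 708.1 -233.6   31. ]
f3 tri [ 382.3 -224.1   28. ] 4.7 depth [ 380.2 -231.4    0.4] [ 382.1 -221.1   25.4] atz [ 380.7 -225.2   31. ] [ 386.7 -224.4   31. ]
f4 tri [399.1 183.7  29. ] 3.3 depth [397.8 182.4  30.1] [374.7 218.1  -2. ] atz [397.9 182.2  31. ] [401.9 182.8  31. ]
```

Run:
```python
from h import *
d=np.load("top0.npy")
for u,v in((8,160),(20,200),(38,160),(38,235),(60,190),(95,145),(105,222),(10,240),(10,280)):
    print(u,v,(world("top",d[v,u],u,v)*1e3).round())
from scipy.spatial.transform import Rotation as R
print(R.from_rotvec(r.get_obs()["orientation"]).as_matrix().round(3))
```

```text
8 160 [508. 630. 199.]
20 200 [410. 593. 199.]
38 160 [510. 554. 201.]
38 235 [325. 551. 184.]
60 190 [442. 552.  87.]
95 145 [565. 454. 108.]
105 222 [355. 454.   9.]
10 240 [311. 617. 189.]
10 280 [179. 725.   2.]
[[-0.95   0.312 -0.   ]
 [ 0.312  0.95  -0.002]
 [-0.    -0.002 -1.   ]]
```

Emit:
servo_tool(
  commands=[
    [0, 0, 0, 0, 0, 40, 0.5],
    [0, 0, 0, 0, 0, 80, 1],
    [0, 0, 0, 5, -10, 110, 1],
    [0, 0, 0, 25, -45, 110, 1],
    [0, 0, 0, 45, -80, 110, 1],
  ],
  force=20,
)

```text
clock: 0.52
tcp_pos: [0.2551, 0.5624, 0.343]
orientation: [0.491, 3.103, 0.006]
contact_force: [1.2, -0.7, 0.3]
grip_width: 0.0253
gripper_force: 0.0
```

Emit:
servo_tool(
  commands=[
    [0, 0, 0, 20, -35, 0, 1],
    [0, 0, 0, 40, -70, 0, 1],
    [0, 0, 0, 60, -105, 0, 1],
    [0, 0, 0, 80, -140, 0, 1],
    [0, 0, 0, 100, -175, 0, 1],
  ],
)

```text
clock: 0.93
tcp_pos: [0.3564, 0.3841, 0.341]
orientation: [-0.497, -3.102, 0.001]
contact_force: [1.1, 0.3, -0.1]
grip_width: -0.0002
gripper_force: 0.0
```

```bash
python3 -c "
from h import *
o=r.get_obs()
for k in('clock','joints','tcp_pos','orientation','contact_force','grip_width'):print(k,o[k])"
```

```text
clock 0.9333
joints [-1.06759807  0.13306252  0.14126099  1.77692284 -0.01995669  1.23345487
  0.33208505]
tcp_pos [0.35638107 0.38409521 0.34104895]
orientation [-4.96977666e-01 -3.10167421e+00  5.49550297e-04]
contact_force [ 1.07945281  0.34271819 -0.14836243]
grip_width -0.00020365392790916
```

Emit:
servo_tool(
  commands=[
    [0, 0, 0, 24, -30, 0, 1],
    [0, 0, 0, 48, -60, 0, 1],
    [0, 0, 0, 72, -90, 0, 1],
    [0, 0, 0, 96, -120, 0, 1],
    [0, 0, 0, 120, -150, 0, 1],
  ],
)

```text
clock: 1.35
tcp_pos: [0.4765, 0.2344, 0.3412]
orientation: [-0.497, -3.102, 0.0]
contact_force: [-0.4, 0.3, -0.2]
grip_width: 0.0001
gripper_force: 0.0
```

Emit:
servo_tool(
  commands=[
    [0, 0, 0, 22, -30, -15, 1],
    [0, 0, 0, 44, -60, -30, 1],
    [0, 0, 0, 66, -90, -45, 1],
    [0, 0, 0, 88, -120, -60, 1],
    [0, 0, 0, 110, -150, -80, 1],
  ],
)

```text
clock: 1.77
tcp_pos: [0.5867, 0.085, 0.2614]
orientation: [0.497, 3.101, 0.001]
contact_force: [1.5, -0.3, -0.1]
grip_width: 0.0001
gripper_force: 0.0
```

Emit:
servo_tool(
  commands=[
    [0, 0, 0, 20, -30, -30, 1],
    [0, 0, 0, 40, -60, -60, 1],
    [0, 0, 0, 60, -90, -90, 1],
    [0, 0, 0, 84, -122, -120, 1],
    [0, 0, 0, 84, -122, -130, 1],
  ],
)

```text
clock: 2.18
tcp_pos: [0.6705, -0.0396, 0.1298]
orientation: [0.502, 3.101, -0.003]
contact_force: [-0.2, -1.0, 1.0]
grip_width: -0.0002
gripper_force: 0.0
```

```bash
python3 -c "
from h import *
p,d=r.grab_frame('scene');cv2.imwrite('pics/s3.png',cv2.resize(p[135:295,175:370],None,fx=4,fy=3.75,interpolation=cv2.INTER_CUBIC))
o=r.get_obs()
for k in('clock','joints','tcp_pos','orientation','contact_force','grip_width'):print(k,o[k])"
```

```text
clock 2.2333
joints [-0.2924871   0.60380879  0.37600752  1.67336644 -0.25904919  0.92049207
  1.42920616]
tcp_pos [ 0.66864634 -0.04248289  0.12455828]
orientation [-0.50536923 -3.09518575  0.00866082]
contact_force [ 4.47898238e-04 -2.61261559e+00 -2.27787443e+00]
grip_width -0.00013289159731715862
```

View pics/s3.png

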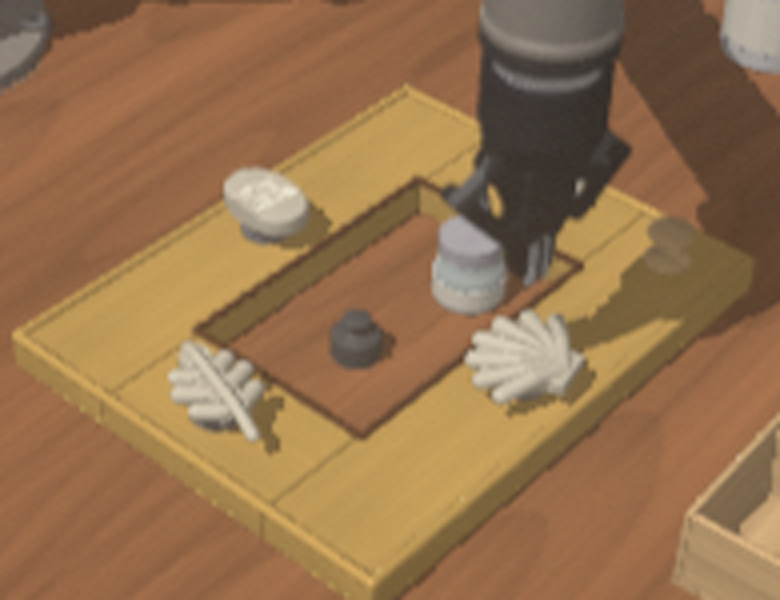

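The picture shows the closed fingertips hanging clear above the shell, at about (535,278), with nothing disturbed.

Emit:
servo_tool(
  commands=[
    [0, 0, 0, 0, 2, -20, 1],
    [0, 0, 0, 0, 2, -40, 1],
    [0, 0, 0, 0, 2, -54, 1],
    [0, 0, 0, 0, 2, -54, 1],
    [0, 0, 0, 0, 2, -54, 1],
  ],
)

```text
clock: 2.65
tcp_pos: [0.669, -0.0332, 0.077]
orientation: [-0.496, -3.1, 0.001]
contact_force: [0.4, 0.1, 0.4]
grip_width: -0.0003
gripper_force: 0.0
```

Emit:
servo_tool(
  commands=[
    [0, 0, 0, 0, 0, -2, 1],
    [0, 0, 0, 0, 0, -4, 1],
    [0, 0, 0, 0, 0, -6, 1],
    [0, 0, 0, 0, 0, -8, 1],
    [0, 0, 0, 0, 0, -8, 1],
  ],
)

```text
clock: 3.07
tcp_pos: [0.6696, -0.0332, 0.0696]
orientation: [0.497, 3.102, 0.0]
contact_force: [0.3, -0.7, -0.1]
grip_width: 0.0001
gripper_force: 0.0
```

Emit:
servo_tool(
  commands=[
    [0, 0, 0, 0, -2, 0, 1],
    [0, 0, 0, 0, -4, 0, 1],
    [0, 0, 0, 0, -4, -1, 1],
    [0, 0, 0, 0, -4, -2, 1],
    [0, 0, 0, 0, -4, -3, 1],
  ],
)

```text
clock: 3.48
tcp_pos: [0.6696, -0.0375, 0.0665]
orientation: [0.497, 3.102, 0.0]
contact_force: [-0.2, 0.1, -0.2]
grip_width: -0.0
gripper_force: 0.0
```

Emit:
servo_tool(
  commands=[
    [0, 0, 0, 0, 0, -1, 1],
    [0, 0, 0, 0, 0, -2, 1],
    [0, 0, 0, 0, 0, -3, 1],
    [0, 0, 0, 0, 0, -4, 1],
    [0, 0, 0, 0, 0, -4, 1],
  ],
)

```text
clock: 3.9
tcp_pos: [0.6697, -0.0373, 0.0625]
orientation: [0.497, 3.102, 0.0]
contact_force: [-0.2, 0.1, 2.8]
grip_width: 0.0002
gripper_force: 0.9
```

Emit:
servo_tool(
  commands=[
    [0, 0, 0, 0, 0, -1, 1],
    [0, 0, 0, 0, 0, -2, 1],
    [0, 0, 0, 0, 0, -3, 1],
    [0, 0, 0, 0, 0, -4, 1],
    [0, 0, 0, 0, 0, -4, 1],
  ],
)

```text
clock: 4.32
tcp_pos: [0.6697, -0.0373, 0.0585]
orientation: [0.497, 3.102, 0.0]
contact_force: [-0.5, -0.2, 2.5]
grip_width: -0.0
gripper_force: 1.4
```

Emit:
servo_tool(
  commands=[
    [0, 0, 0, 0, 0, -1, 1],
    [0, 0, 0, 0, 0, -2, 1],
    [0, 0, 0, 0, 0, -3, 1],
    [0, 0, 0, 0, 0, -3, 1],
    [0, 0, 0, 0, 0, -3, 1],
  ],
)

```text
clock: 4.73
tcp_pos: [0.6696, -0.0373, 0.0555]
orientation: [0.497, 3.102, 0.0]
contact_force: [-1.2, 0.1, 3.3]
grip_width: -0.0001
gripper_force: 1.5
```

Emit:
servo_tool(
  commands=[
    [0, 0, 0, 0, 0, -0.5, 1],
    [0, 0, 0, 0, 0, -1, 1],
    [0, 0, 0, 0, 0, -1, 1],
    [0, 0, 0, 0, 0, -1, 1],
  ],
)

```text
clock: 5.07
tcp_pos: [0.6697, -0.0374, 0.0546]
orientation: [0.497, 3.102, 0.0]
contact_force: [-0.6, 1.1, 3.8]
grip_width: -0.0003
gripper_force: 2.1
```

Emit:
servo_tool(
  commands=[
    [0, 0, 0, 0, 0, -0.5, 1],
    [0, 0, 0, 0, 0, -1, 1],
    [0, 0, 0, 0, 0, -1.5, 1],
    [0, 0, 0, 0, 0, -1.5, 1],
  ],
)

```text
clock: 5.4
tcp_pos: [0.6697, -0.0374, 0.0531]
orientation: [0.497, 3.102, 0.0]
contact_force: [-1.4, 0.0, 4.4]
grip_width: 0.0002
gripper_force: 2.3
```

Emit:
servo_tool(
  commands=[
    [0, 0, 0, 0, 0, -0.5, 1],
    [0, 0, 0, 0, 0, -1, 1],
    [0, 0, 0, 0, 0, -1.5, 1],
    [0, 0, 0, 0, 0, -1.5, 1],
  ],
)

```text
clock: 5.73
tcp_pos: [0.6697, -0.0373, 0.0516]
orientation: [0.497, 3.102, 0.0]
contact_force: [-2.5, 0.1, 4.2]
grip_width: 0.0001
gripper_force: 2.5
```

Emit:
servo_tool(
  commands=[
    [0, 0, 0, 0, 0, 0, 1],
  ],
)

```text
clock: 5.82
tcp_pos: [0.6697, -0.0373, 0.0516]
orientation: [0.497, 3.102, 0.0]
contact_force: [-0.9, -0.2, 5.2]
grip_width: -0.0002
gripper_force: 2.5
```

Emit:
servo_tool(
  commands=[
    [0, 0, 0, 0, 0, 0, 1],
  ],
)

```text
clock: 5.9
tcp_pos: [0.6697, -0.0373, 0.0516]
orientation: [0.497, 3.102, 0.0]
contact_force: [-2.4, -0.1, 4.8]
grip_width: -0.0
gripper_force: 2.5
```

Emit:
servo_tool(
  commands=[
    [0, 0, 0, 0, 0, 0, 1],
  ],
)

```text
clock: 5.98
tcp_pos: [0.6697, -0.0373, 0.0516]
orientation: [0.497, 3.102, 0.0]
contact_force: [-2.9, -0.1, 6.1]
grip_width: -0.0001
gripper_force: 2.5
```

Emit:
servo_tool(
  commands=[
    [0, 0, 0, 0, 0, -0.5, 1],
    [0, 0, 0, 0, 0, -1, 1],
    [0, 0, 0, 0, 0, -1.5, 1],
    [0, 0, 0, 0, 0, -1.5, 1],
  ],
)

```text
clock: 6.32
tcp_pos: [0.6697, -0.0373, 0.0501]
orientation: [0.497, 3.102, 0.0]
contact_force: [-1.2, 0.1, 6.0]
grip_width: 0.0
gripper_force: 2.7
```

Emit:
servo_tool(
  commands=[
    [0, 0, 0, 0, 0, -0.5, 1],
    [0, 0, 0, 0, 0, -1, 1],
    [0, 0, 0, 0, 0, -1, 1],
  ],
)

```text
clock: 6.57
tcp_pos: [0.6697, -0.0374, 0.0492]
orientation: [0.497, 3.102, 0.0]
contact_force: [-2.2, 0.9, 5.1]
grip_width: 0.0002
gripper_force: 2.8
```

Emit:
servo_tool(
  commands=[
    [0, 0, 0, 0, 0, 0, 1],
  ],
)

```text
clock: 6.65
tcp_pos: [0.6697, -0.0373, 0.0492]
orientation: [0.497, 3.102, 0.0]
contact_force: [-1.4, -0.2, 5.3]
grip_width: 0.0003
gripper_force: 2.8
```

Emit:
servo_tool(
  commands=[
    [0, 0, 0, 0, 0, 0, 1],
  ],
)

```text
clock: 6.73
tcp_pos: [0.6697, -0.0374, 0.0492]
orientation: [0.497, 3.102, 0.0]
contact_force: [-0.8, -0.6, 5.8]
grip_width: -0.0001
gripper_force: 2.8
```

Emit:
servo_tool(
  commands=[
    [0, 0, 0, 0, 0, 5, 1],
    [0, 0, 0, 0, 0, 15, 1],
    [0, 0, 0, 0, 0, 35, 1],
    [0, 0, 0, 0, 0, 60, 1],
    [0, 0, 0, -15, -20, 70, 1],
  ],
)

```text
clock: 7.15
tcp_pos: [0.6588, -0.0522, 0.1223]
orientation: [0.486, 3.098, 0.006]
contact_force: [1.6, 0.8, 0.9]
grip_width: 0.0003
gripper_force: 0.0
```

Emit:
servo_tool(
  commands=[
    [0, 0, 0, -23, -25, 0, 1],
    [0, 0, 0, -46, -50, 0, 1],
    [0, 0, 0, -69, -75, 0, 1],
    [0, 0, 0, -92, -100, 0, 1],
    [0, 0, 0, -113, -128, 0, 1],
  ],
)

```text
clock: 7.57
tcp_pos: [0.5402, -0.1859, 0.1196]
orientation: [0.496, 3.102, 0.001]
contact_force: [0.4, -0.9, -0.1]
grip_width: 0.0
gripper_force: 0.0
```

```bash
cat > chk.py <<'E'
from h import *
d0=np.load("top0.npy"); ds=np.load("scene0.npy"); _,d=r.grab_frame("top"); _,e=r.grab_frame("scene")
def w(n,t): c=(192,95,5) if n=="top" else (175,155,4); return int(round(c[0]+t[0]/c[2])),int(round(c[1]+t[1]/c[2]))
for k,a,b in(('shell',(427,105),(527,300)),('leaf',(687,342),(222,337)),('ros',(125,281),(544,101)),('oval',(394,523),(266,131))):
    for n,t,D0,D in(("top",a,d0,d),("scene",b,ds,e)):
        u,v=w(n,t); s=np.s_[v-1:v+2,u-1:u+2]; print(k,n,"depth change mm",round(1e3*np.median(D[s]-D0[s]),1),end="; ")
    print()
o=r.get_obs(); print(o['clock'],o['joints'].round(2),o['tcp_pos'])
E
python3 chk.py
```

```text
shell top depth change mm 12.7; shell scene depth change mm 15.2; 
leaf top depth change mm -6.9; leaf scene depth change mm -1.2; 
ros top depth change mm -0.4; ros scene depth change mm -1.1; 
oval top depth change mm -0.0; oval scene depth change mm -218.6; 
7.6667 [-0.08  0.46  0.4   1.93 -0.24  0.8   1.7 ] [ 0.53707499 -0.19181013  0.11989244]
```

Emit:
servo_tool(
  commands=[
    [0, 0, 0, 0, 0, -20, 1],
    [0, 0, 0, 0, 0, -40, 1],
    [0, 0, 0, 0, 0, -48, 1],
    [0, 0, 0, 0, 0, -51, 1],
    [0, 0, 0, 0, 0, -51, 1],
  ],
)

```text
clock: 8.08
tcp_pos: [0.5415, -0.1851, 0.0678]
orientation: [-0.497, -3.101, 0.0]
contact_force: [-0.1, 0.3, 0.6]
grip_width: -0.0
gripper_force: 0.0
```

Emit:
servo_tool(
  commands=[
    [0, 0, 0, 0, 0, -1, 1],
    [0, 0, 0, 0, 0, -2, 1],
    [0, 0, 0, 0, 0, -3, 1],
    [0, 0, 0, 0, 0, -3, 1],
  ],
)

```text
clock: 8.42
tcp_pos: [0.5422, -0.1855, 0.0656]
orientation: [0.497, 3.101, -0.0]
contact_force: [0.8, -0.3, 1.2]
grip_width: 0.0001
gripper_force: 0.4
```

Contact with the leaf at about 65.6 mm. I'll press down in small steps.

Emit:
servo_tool(
  commands=[
    [0, 0, 0, 0, 0, -1, 1],
    [0, 0, 0, 0, 0, -2, 1],
    [0, 0, 0, 0, 0, -3, 1],
    [0, 0, 0, 0, 0, -4, 1],
    [0, 0, 0, 0, 0, -4, 1],
  ],
)

```text
clock: 8.83
tcp_pos: [0.5422, -0.1855, 0.0612]
orientation: [0.497, 3.101, -0.0]
contact_force: [0.8, 0.8, 2.9]
grip_width: -0.0001
gripper_force: 1.2
```

Emit:
servo_tool(
  commands=[
    [0, 0, 0, 0, 0, -1, 1],
    [0, 0, 0, 0, 0, -2, 1],
    [0, 0, 0, 0, 0, -3, 1],
    [0, 0, 0, 0, 0, -4, 1],
    [0, 0, 0, 0, 0, -4, 1],
  ],
)

```text
clock: 9.25
tcp_pos: [0.5421, -0.1855, 0.0571]
orientation: [0.497, 3.101, -0.0]
contact_force: [2.5, -0.0, 2.7]
grip_width: 0.0002
gripper_force: 1.5
```

Emit:
servo_tool(
  commands=[
    [0, 0, 0, 0, 0, -1, 1],
    [0, 0, 0, 0, 0, -2, 1],
    [0, 0, 0, 0, 0, -3, 1],
    [0, 0, 0, 0, 0, -3, 1],
    [0, 0, 0, 0, 0, -3, 1],
  ],
)

```text
clock: 9.67
tcp_pos: [0.5418, -0.1854, 0.054]
orientation: [0.497, 3.102, -0.0]
contact_force: [3.7, -0.2, 4.1]
grip_width: -0.0001
gripper_force: 1.9
```

Emit:
servo_tool(
  commands=[
    [0, 0, 0, 0, 0, -0.5, 1],
    [0, 0, 0, 0, 0, -1, 1],
    [0, 0, 0, 0, 0, -1.5, 1],
    [0, 0, 0, 0, 0, -1.5, 1],
  ],
)

```text
clock: 10.0
tcp_pos: [0.5417, -0.1854, 0.0526]
orientation: [0.497, 3.102, 0.0]
contact_force: [2.5, -0.3, 3.4]
grip_width: 0.0002
gripper_force: 2.3
```

Emit:
servo_tool(
  commands=[
    [0, 0, 0, 0, 0, -0.5, 1],
    [0, 0, 0, 0, 0, -1, 1],
    [0, 0, 0, 0, 0, -1.5, 1],
    [0, 0, 0, 0, 0, -1.5, 1],
  ],
)

```text
clock: 10.33
tcp_pos: [0.5418, -0.1854, 0.0512]
orientation: [0.497, 3.102, 0.0]
contact_force: [3.0, 0.3, 4.9]
grip_width: 0.0001
gripper_force: 2.5
```

Emit:
servo_tool(
  commands=[
    [0, 0, 0, 0, 0, -0.5, 1],
    [0, 0, 0, 0, 0, -1, 1],
    [0, 0, 0, 0, 0, -1.5, 1],
    [0, 0, 0, 0, 0, -1.5, 1],
  ],
)

```text
clock: 10.67
tcp_pos: [0.5418, -0.1854, 0.0497]
orientation: [0.497, 3.102, 0.0]
contact_force: [2.0, -1.1, 5.7]
grip_width: 0.0002
gripper_force: 2.7
```

Emit:
servo_tool(
  commands=[
    [0, 0, 0, 0, 0, 0, 1],
  ],
)

```text
clock: 10.75
tcp_pos: [0.5417, -0.1854, 0.0497]
orientation: [0.497, 3.102, 0.0]
contact_force: [2.3, -0.4, 4.6]
grip_width: 0.0001
gripper_force: 2.6
```

Emit:
servo_tool(
  commands=[
    [0, 0, 0, 0, 0, 0, 1],
  ],
)

```text
clock: 10.83
tcp_pos: [0.5418, -0.1854, 0.0497]
orientation: [0.497, 3.102, 0.0]
contact_force: [2.3, -0.9, 5.3]
grip_width: -0.0001
gripper_force: 2.6
```

Emit:
servo_tool(
  commands=[
    [0, 0, 0, 0, 0, 0, 1],
  ],
)

```text
clock: 10.92
tcp_pos: [0.5418, -0.1854, 0.0497]
orientation: [0.497, 3.102, 0.0]
contact_force: [2.2, -0.3, 5.2]
grip_width: -0.0001
gripper_force: 2.6
```

Emit:
servo_tool(
  commands=[
    [0, 0, 0, 0, 0, -0.7, 1],
    [0, 0, 0, 0, 0, -1.4, 1],
    [0, 0, 0, 0, 0, -1.4, 1],
    [0, 0, 0, 0, 0, -1.4, 1],
  ],
)

```text
clock: 11.25
tcp_pos: [0.5418, -0.1854, 0.0483]
orientation: [0.497, 3.102, 0.0]
contact_force: [3.1, -0.4, 4.7]
grip_width: 0.0
gripper_force: 2.7
```

Emit:
servo_tool(
  commands=[
    [0, 0, 0, 0, 0, 5, 1],
    [0, 0, 0, 0, 0, 15, 1],
    [0, 0, 0, 0, 0, 35, 1],
    [0, 0, 0, 0, 0, 65, 1],
    [0, 0, 0, 0, 25, 75, 1],
  ],
)

```text
clock: 11.67
tcp_pos: [0.5412, -0.1661, 0.1267]
orientation: [0.509, 3.097, -0.005]
contact_force: [0.4, -1.3, 0.6]
grip_width: -0.0001
gripper_force: 0.0
```

Emit:
servo_tool(
  commands=[
    [0, 0, 0, 3, 38, 0, 1],
    [0, 0, 0, 6, 76, 0, 1],
    [0, 0, 0, 9, 114, 0, 1],
    [0, 0, 0, 12, 152, 0, 1],
    [0, 0, 0, 12, 160, 0, 1],
  ],
)

```text
clock: 12.08
tcp_pos: [0.5528, 0.0076, 0.1229]
orientation: [-0.483, -3.101, -0.005]
contact_force: [0.5, -0.1, 0.1]
grip_width: 0.0001
gripper_force: 0.0
```

```bash
cat > chk2.py <<'E'
from h import *
d0=np.load("top0.npy"); p,d=r.grab_frame("top"); cv2.imwrite("pics/t3.png",cv2.resize(p[95:225,192:352],None,fx=5,fy=5,interpolation=cv2.INTER_CUBIC))
c,f=cam("top"); M=np.array(c["cam_to_world"]); vv,uu=np.mgrid[:384,:512]
def H(D): return 1e3*(np.stack([(uu-c["cx"])/f*D,-(vv-c["cy"])/f*D,-D,D*0+1],-1)@M.T)[...,2]
h0,h=H(d0),H(d)
for k,t in(('shell',(427,105)),('leaf',(687,342)),('ros',(125,281)),('oval',(394,523))):
    u,v=int(192+t[0]/5),int(95+t[1]/5); s=np.s_[v-16:v+17,u-16:u+17]
    m=(h0[s]>52)&(h0[s]<75); m=m&(abs(h[s]-h0[s])<20)
    print(k,m.sum(),"median drop",np.median((h0-h)[s][m]).round(2),"top 95% before/after",np.percentile(h0[s][m],95).round(1),np.percentile(h[s][m],95).round(1))
o=r.get_obs(); print(o['clock'],o['joints'].round(2),o['tcp_pos'])
E
python3 chk2.py
```

```text
shell 30 median drop 11.88 top 95% before/after 63.6 53.4
leaf 336 median drop 10.63 top 95% before/after 66.2 55.5
ros 360 median drop -0.01 top 95% before/after 65.9 67.1
  return _methods._mean(a, axis=axis, dtype=dtype,
  ret = ret.dtype.type(ret / rcount)
Traceback (most recent call last):
  File "chk2.py", line 9, in <module>
    print(k,m.sum(),"median drop",np.median((h0-h)[s][m]).round(2),"top 95% before/after",np.percentile(h0[s][m],95).round(1),np.percentile(h[s][m],95).round(1))
                                                                                          ~~~~~~~~~~~~~^^^^^^^^^^^^^
IndexError: index -1 is out of bounds for axis 0 with size 0
```

View pics/t3.png

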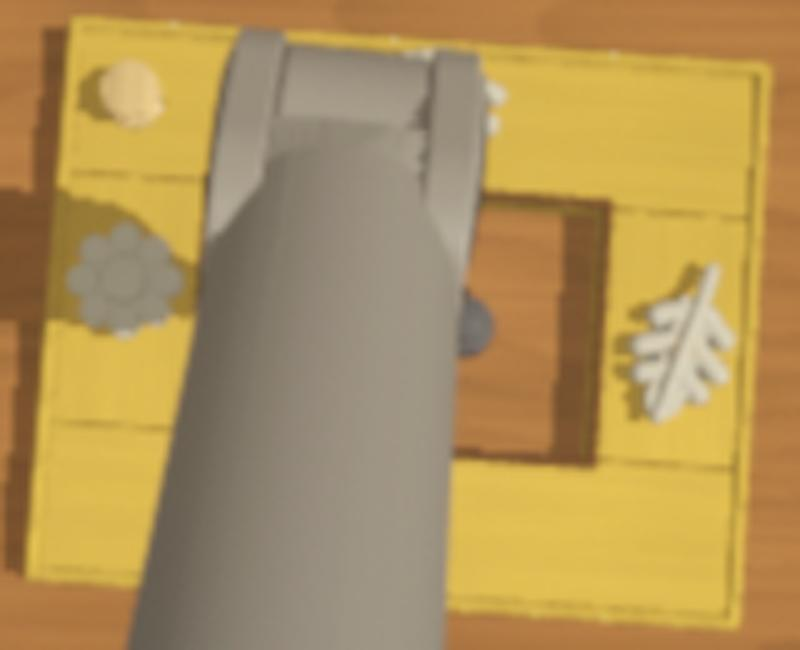

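The leaf has dropped 10.6 mm, to 55.5 mm. The arm hides most of the shell in this view, so I'll check it from the rosette hover.

Emit:
servo_tool(
  commands=[
    [0, 0, 0, 3, 38, 0, 1],
    [0, 0, 0, 6, 76, 0, 1],
    [0, 0, 0, 9, 114, 0, 1],
    [0, 0, 0, 11, 127, -5, 1],
    [0, 0, 0, 11, 127, -15, 1],
  ],
)

```text
clock: 12.55
tcp_pos: [0.5648, 0.1311, 0.1087]
orientation: [0.487, 3.103, 0.003]
contact_force: [1.1, 0.1, 0.4]
grip_width: -0.0001
gripper_force: 0.0
```

Emit:
servo_tool(
  commands=[
    [0, 0, 0, 0, 0, 0, 1],
    [0, 0, 0, 0, 0, 0, 1],
  ],
)

```text
clock: 12.72
tcp_pos: [0.5636, 0.1239, 0.1075]
orientation: [-0.5, -3.099, 0.004]
contact_force: [-0.4, -1.0, 0.8]
grip_width: -0.0001
gripper_force: 0.0
```

```bash
sed -i 's/^    print(k,m.sum/    if m.sum()>5: print(k,m.sum/' chk2.py; python3 chk2.py
```

```text
shell 490 median drop 10.72 top 95% before/after 66.8 56.2
leaf 333 median drop 10.71 top 95% before/after 66.0 55.0
ros 20 median drop -0.38 top 95% before/after 62.3 62.3
oval 345 median drop -0.23 top 95% before/after 69.2 69.2
12.7667 [-0.59  0.48  0.35  1.92 -0.23  0.78  1.13] [0.56404928 0.12373827 0.10793501]
```

The shell and leaf have both dropped 10.7 mm, and the oval hasn't moved. Next is the rosette.

Emit:
servo_tool(
  commands=[
    [0, 0, 0, 1, 4, -20, 1],
    [0, 0, 0, 1, 4, -32, 1],
    [0, 0, 0, 1, 4, -38, 1],
    [0, 0, 0, 1, 4, -38, 1],
    [0, 0, 0, 1, 4, -38, 1],
  ],
)

```text
clock: 13.18
tcp_pos: [0.5654, 0.1296, 0.0701]
orientation: [-0.499, -3.101, 0.001]
contact_force: [-0.5, -0.4, 0.3]
grip_width: -0.0005
gripper_force: 0.0
```

Emit:
servo_tool(
  commands=[
    [0, 0, 0, 0, 0, -1, 1],
    [0, 0, 0, 0, 0, -2, 1],
    [0, 0, 0, 0, 0, -3, 1],
    [0, 0, 0, 0, 0, -4, 1],
    [0, 0, 0, 0, 0, -4, 1],
  ],
)

```text
clock: 13.6
tcp_pos: [0.5656, 0.1307, 0.0662]
orientation: [0.497, 3.102, 0.0]
contact_force: [0.6, -0.8, 0.4]
grip_width: 0.0002
gripper_force: 0.0
```

Emit:
servo_tool(
  commands=[
    [0, 0, 0, 0, 0, -1, 1],
    [0, 0, 0, 0, 0, -2, 1],
    [0, 0, 0, 0, 0, -3, 1],
    [0, 0, 0, 0, 0, -4, 1],
    [0, 0, 0, 0, 0, -4, 1],
  ],
)

```text
clock: 14.02
tcp_pos: [0.5657, 0.1307, 0.0621]
orientation: [0.497, 3.102, 0.0]
contact_force: [-0.1, -0.0, 1.7]
grip_width: 0.0
gripper_force: 0.6
```

Emit:
servo_tool(
  commands=[
    [0, 0, 0, 0, 0, -1, 1],
    [0, 0, 0, 0, 0, -2, 1],
    [0, 0, 0, 0, 0, -3, 1],
    [0, 0, 0, 0, 0, -4, 1],
    [0, 0, 0, 0, 0, -4, 1],
  ],
)

```text
clock: 14.43
tcp_pos: [0.5657, 0.1307, 0.0581]
orientation: [0.497, 3.102, 0.0]
contact_force: [-0.5, 0.4, 1.3]
grip_width: 0.0001
gripper_force: 0.9
```

Emit:
servo_tool(
  commands=[
    [0, 0, 0, 0, 0, -1, 1],
    [0, 0, 0, 0, 0, -2, 1],
    [0, 0, 0, 0, 0, -3, 1],
    [0, 0, 0, 0, 0, -4, 1],
    [0, 0, 0, 0, 0, -4, 1],
  ],
)

```text
clock: 14.85
tcp_pos: [0.5657, 0.1307, 0.0541]
orientation: [0.497, 3.102, 0.0]
contact_force: [-0.6, 0.2, 2.4]
grip_width: 0.0005
gripper_force: 1.4
```

Emit:
servo_tool(
  commands=[
    [0, 0, 0, 0, 0, -0.7, 1],
    [0, 0, 0, 0, 0, -1.4, 1],
    [0, 0, 0, 0, 0, -2, 1],
    [0, 0, 0, 0, 0, -2, 1],
    [0, 0, 0, 0, 0, -2, 1],
  ],
)

```text
clock: 15.27
tcp_pos: [0.5657, 0.1307, 0.0522]
orientation: [0.497, 3.102, 0.0]
contact_force: [0.8, 0.5, 4.9]
grip_width: -0.0001
gripper_force: 2.0
```

Emit:
servo_tool(
  commands=[
    [0, 0, 0, 0, 0, -0.7, 1],
    [0, 0, 0, 0, 0, -1.4, 1],
    [0, 0, 0, 0, 0, -2, 1],
    [0, 0, 0, 0, 0, -2, 1],
    [0, 0, 0, 0, 0, -2, 1],
  ],
)

```text
clock: 15.68
tcp_pos: [0.5657, 0.1307, 0.0502]
orientation: [0.497, 3.102, 0.0]
contact_force: [-0.5, 1.1, 3.9]
grip_width: -0.0001
gripper_force: 2.4
```

Emit:
servo_tool(
  commands=[
    [0, 0, 0, 0, 0, -0.7, 1],
    [0, 0, 0, 0, 0, -1.4, 1],
    [0, 0, 0, 0, 0, -2, 1],
    [0, 0, 0, 0, 0, -2, 1],
    [0, 0, 0, 0, 0, -2, 1],
  ],
)

```text
clock: 16.1
tcp_pos: [0.5657, 0.1307, 0.0483]
orientation: [0.497, 3.102, 0.0]
contact_force: [-0.9, 0.6, 6.4]
grip_width: -0.0001
gripper_force: 2.6
```

Emit:
servo_tool(
  commands=[
    [0, 0, 0, 0, 0, -0.5, 1],
    [0, 0, 0, 0, 0, -1, 1],
    [0, 0, 0, 0, 0, -1, 1],
    [0, 0, 0, 0, 0, -1, 1],
  ],
)

```text
clock: 16.43
tcp_pos: [0.5658, 0.1307, 0.048]
orientation: [0.497, 3.102, 0.001]
contact_force: [-3.3, 0.6, 12.1]
grip_width: 0.0003
gripper_force: 6.4
```

Emit:
servo_tool(
  commands=[
    [0, 0, 0, 0, 0, 5, 1],
    [0, 0, 0, 0, 0, 15, 1],
    [0, 0, 0, 0, 0, 35, 1],
    [0, 0, 0, 0, 0, 70, 1],
    [0, 0, 0, 0, 0, 110, 1],
  ],
)

```text
clock: 16.85
tcp_pos: [0.5637, 0.1298, 0.1567]
orientation: [-0.497, -3.098, 0.005]
contact_force: [0.4, 0.3, -0.4]
grip_width: 0.0001
gripper_force: 0.0
```

Emit:
servo_tool(
  commands=[
    [0, 0, 0, -15, 30, 20, 1],
    [0, 0, 0, -30, 60, 40, 1],
    [0, 0, 0, -45, 90, 50, 1],
    [0, 0, 0, -60, 120, 50, 1],
    [0, 0, 0, -75, 150, 50, 1],
  ],
)

```text
clock: 17.27
tcp_pos: [0.49, 0.2818, 0.2085]
orientation: [0.498, 3.101, 0.002]
contact_force: [0.9, -0.0, -0.4]
grip_width: 0.0001
gripper_force: 0.0
```

Emit:
servo_tool(
  commands=[
    [0, 0, 0, 0, 0, 0, 1],
    [0, 0, 0, 0, 0, 0, 1],
    [0, 0, 0, 0, 0, 0, 1],
  ],
)

```text
clock: 17.52
tcp_pos: [0.4906, 0.2798, 0.2071]
orientation: [-0.497, -3.102, 0.002]
contact_force: [0.0, -0.8, 0.9]
grip_width: -0.0
gripper_force: 0.0
```

```bash
python3 chk2.py
```

```text
shell 489 median drop 10.65 top 95% before/after 66.7 56.1
leaf 334 median drop 10.52 top 95% before/after 66.2 55.2
ros 337 median drop 10.7 top 95% before/after 65.9 55.7
oval 345 median drop 0.03 top 95% before/after 69.2 69.3
17.5667 [-0.91  0.33  0.35  1.87 -0.13  0.97  0.75] [0.49103156 0.27912338 0.20714797]
```

View pics/t3.png

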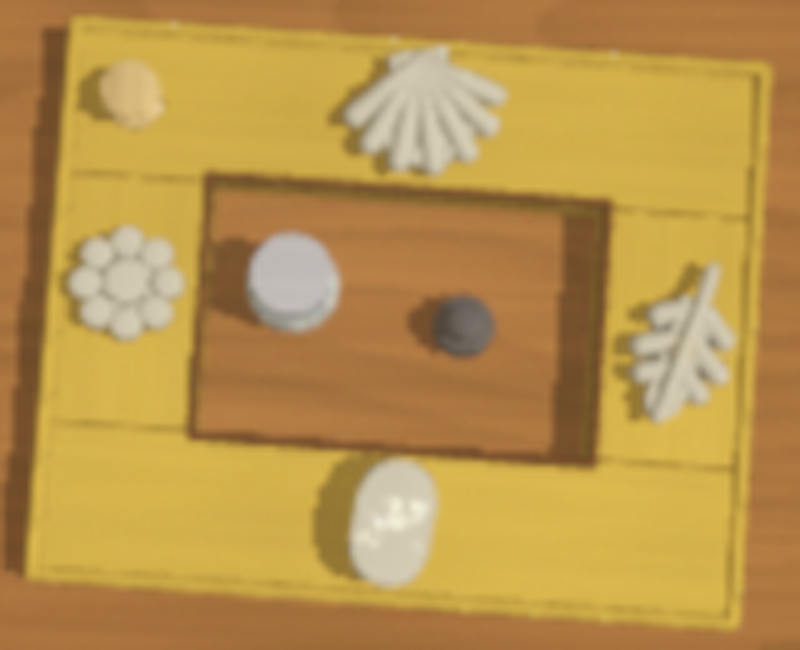

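All three ornaments have dropped about 10.6 mm, to about 56 mm. The oval at (394,523), jar, weight and spool are where they were, and the hand is clear.

```bash
python3 -c "
from bench import r
print(r.hand_in())"
```

```text
the job is handed in; nothing more can be done
None
```

I pressed the shell, then the leaf, then the rosette down onto their pads: each dropped about 10.6 mm, to about 56 mm above the bench, with a highest force reading of 12 N on the rosette; the oval did not move, the hand ended clear, and the job is handed in (no verdict shown).

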